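Stand a large can capacitor up in its cam-clamp fixture and clamp it

TASK

Stand the large can capacitor that is lying on the bench upright, terminals up, in the corner of the aluminium clamping fixture, against the back fence, and clamp it there: turn the cam by its black T-bar until the cam's high point bears squarely on the jaw's roller, so that the spring pad grips the can against the side fence. Let go of everything and leave the other things on the bench alone.

Things in the scene. Friction and masses are not known exactly. Their poses are not given: they have to be found in the camera images.
- fixture: Cam-clamp holding fixture, bolted to the bench: aluminium base plate 8 mm thick, own x -105 to +45 mm, own y -170 to +45 mm. Origin: on the bench under the centre of the clamping place. Own x points to the back fence, own y to the side fence, z up. The front (-x) is open, the plate there a free apron. Opposite the side fence stand the jaw and, behind it, the cam.
- seat (a point): Centre of the clamping place, on the top of the base plate, 8 mm above the bench; axes as the fixture's. A can touching both fences stands with its axis here.
- back_fence (a point): Upright wall across the clamping place's far side, 12 mm thick: the point is on its face towards the open front, 25 mm from the seat in own x. Face from own y -25 to +37 mm; top 63 mm above the bench.
- side_fence (a point): Upright wall beside the clamping place, 12 mm thick: the point is on its face towards the jaw, 25 mm from the seat in own y. Face from own x -22 to +25 mm; top 50 mm above the bench.
- pad_face (a point): Middle of the jaw's rubber-faced spring pad (26 mm wide, 24 mm high, top 39 mm above the bench), which faces the side fence; jaw open it stands at own y -34 mm, 59 mm from that fence, and the cam drives it straight towards the fence. Behind it the jaw's carriage between two steel guides (top 48 mm).
- can_center (a point): The large can capacitor: dark grey cylinder 50 mm in diameter, 100 mm long, 0.18 to 0.35 kg, two stubby screw terminals (6 mm high, 22 mm apart) on one end, the other end (its base) flat. It starts lying on the bench and rolls easily. The point is its centre; its own x axis runs along the cylinder from base to terminals.
- cam_grip (a point): Point on the cam's upright axis, own (0, -108) mm of the fixture, 70 mm above the bench: mid-height of the black T-bar (64 mm long, 12 thick, 24 high, centred on the axis). Below it a hub 18 mm across, then (18 to 34 mm above the bench) the steel eccentric disc, 44 mm across, its centre 6 mm off the axis. Axes as the fixture's; they do not turn with the cam.
- cam (a joint): Turn of the cam, rad, anticlockwise from above positive, limits +-3.6; stiff (about 0.1 N m), stays where left. At 0 the high point (short dark line on the disc) points away from the jaw, to the fixture's -y, and the T-bar lies along the fixture's x; the bar turns with the cam. At 3.14 or -3.14 the high point is on the jaw's roller and the jaw 12 mm further in. Starts between 0.35 and 1.1.
- pad (a joint): How far the spring pad is pushed back into the jaw, m: 0 with nothing against it, about 0.002 (7 N) when the can is clamped against the side fence with the cam at its high point.
- small_can: The small capacitor, a bystander: leave it alone. Origin: under its middle, on the bench.
- flux_bottle: The bottle, a bystander: leave it alone. Origin: under its middle, on the bench.
- pcb: The circuit board, a bystander: leave it alone. Origin: under its middle, on the bench.
- screwdriver: The screwdriver, a bystander: leave it alone. Origin: under its middle, on the bench.
- solder_reel: The solder reel, a bystander: leave it alone. Origin: under its middle, on the bench.
- multimeter: The multimeter, a bystander: leave it alone. Origin: under its middle, on the bench.
- desolder_pump: The desoldering pump, a bystander: leave it alone. Origin: under its middle, on the bench.
There are look-alikes about, which are no part of the job. What is shaped like the part that bears can_center but pink or red is not meant.

How it is judged:
By the outcome, as a careful person would: the job done as asked, in the order asked, and still so for the second after the job is handed in, with the robot touching nothing.
It also fails if it takes over 61 s, if anything falls off the work surface, if the arm or the gripper's body presses on something with over 40 N, if the wrist force passes 120 N, or if a joint passes its speed limit or range.

ROBOT

A 6-joint arm with a two-finger parallel gripper is mounted at the origin on the work surface. World frame = base frame: x ahead of the robot, y to its left, z up, the work surface at z = 0. Lengths are in mm, angles in degrees, forces in N, time in s.
With the tool pointing down it reaches from about 300 to 825 mm from the base axis. Payload 5.4 kg.
Tool frame: the origin (TCP) lies on the centre line of the jaws, within the pads' length; the fingertips stand 25 mm ahead of it and the grasp point (between the pads) lies 6 mm ahead of it; z points along the fingers, y is the direction in which the jaws open and shut (so a half turn about z gives the same grasp; the last joint's range is limited). The gripper opens to 92 mm and grips with 3 to 60 N. Pads are 20 mm wide; open, the fingers measure 128 mm over their backs; the gripper's body (75 mm by 189 mm) begins 69 mm behind the grasp point.
Start: joints at [62.275, 9.076, 91.501, -0, 79.423, -12.038], TCP at [155.486, 553.562, 239.601] pointing down, gripper open.
Joint ranges: [-166.64, 166.64], [-54.1, 131.32], [10.49, 154.53], [-73.88, 253.88], [9.74, 151.15], [-171.62, 171.62]. Speed limits (degrees/s): [147.25, 147.25, 180, 180, 180, 180].

INTERFACE

Orientations are given as a 3x3 rotation matrix whose columns are the frame's x, y, z axes.
In Python, from station import ctrl gives the robot as it stands.
- The arm moves only by the tool play_rows, never from a script. Its argument "series" is one flat list of numbers, 5 for each row, row after row: the shift along the tool's x, y, z in mm, then the turn about the tool's z in degrees, then the opening, from 0 (shut) to 1 (fully open). In form: [x, y, z, yaw, gripper, x, y, z, yaw, gripper, ...]. A call has 1 to 12 rows; each row shifts and turns the commanded pose from where the row before left it, along the tool's axes as they then stand; what a row does not reach is not made up. A row lasts 1/12 s, in which the tool goes at most 41.7 mm and 7.16 degrees, less where a joint would pass 70% of its speed; a pose out of reach is approached as far as the arm can. A call with a gripper value outside its range is refused whole. The fingers move at their own pace and stop on an object; the grip force is fixed at half the most. Time passes only in rows, so rows that do not move let the fingers close. It gives the time, the measured TCP pose, the force and the opening at its end, in the units of the state.
- ctrl.get_state(): the state, without advancing time (a new reading comes with each control period).
- ctrl.read_camera(name): name is "scene" or "side" or "wrist"; returns (picture, depth): 400x640x3 uint8, red, green, blue; 400x640 float32, mm along the optical axis (not along the pixel's ray), 0 where there is no reading.
- ctrl.camera_info(name): a dict with "mtx" (3x3 intrinsics, pixels), "position" and "orientation" of the camera in the world; the wrist camera has in their place "T_tool_cam" (4x4, takes a point from camera to tool coordinates, whose origin is the TCP and whose axes are the flange's). Camera axes: x right, y down, z forward; pixel columns grow to the right and rows downward; lengths in mm; the calibration is good to about 2 mm. A picture is of the moment at which its call begins: read the wrist's pose just before it. camera_info takes no time and is no camera call.
- ctrl.hand_in(): hands the job in, once; it reports no verdict.
The state is a dict: "time_s": time; "joint_positions": joint angles; "joint_velocities": joint speeds; "joint_torque": joint torques, N m; "tool_pos": TCP position; "ee_rot": TCP orientation; "ft_force": force on the tool from outside, world axes, zero at the start; "wrist_torque": the same for the moment, N m; "gripper_width": opening from 0.0 (shut) to 1.0 (fully open).
Only numpy, scipy, OpenCV 4.12 (cv2) and the standard library are available. Lean on these libraries where they do the work, as an engineer would, in place of code of your own. Each camera call takes 0.05 s, during which the arm holds its last target.

## Working session

There is one attempt and no reset: what is moved stays moved. The work goes in short steps, Python scripts to look and compute and a tool call to move; the robot and the scene stay as the last step left them, time stands still between calls to the robot, and variables do not carry over. Pictures are saved under pics/ and viewed, and the job is handed in when it is done.

Besides the shell and the picture viewer there is one more tool, called after "Request:" as a command line: name --argument value ..., lists and objects as JSON in quotes. play_rows: Moves the arm, as the interface text tells. Its arguments: {"type":"object","properties":{"series":{"type":"array"}},"required":["series"]}

```bash
ls; mkdir -p pics
python3 - <<'E'
from station import ctrl
import cv2,numpy as np
np.set_printoptions(precision=3,suppress=True)
s=ctrl.get_state()
print(s['time_s'],s['tool_pos'],s['ee_rot'],s['gripper_width'],s['ft_force'])
for n in("scene","side","wrist"):
    p,d=ctrl.read_camera(n)
    cv2.imwrite(f"pics/{n}0.png",p[:,:,::-1]); np.save(f"{n}0.npy",d); np.save(f"{n}0rgb.npy",p)
    print(n,ctrl.camera_info(n))
E
```

```text
pics
0.0 [155.24  553.051 238.633] [[-0.963  0.27  -0.001]
 [ 0.27   0.963 -0.002]
 [ 0.    -0.002 -1.   ]] 1.000443978884866 [-0.855  0.08   0.356]
scene {'mtx': array([[427.364,   0.   , 318.552],
       [  0.   , 427.364, 197.974],
       [  0.   ,   0.   ,   1.   ]]), 'position': array([ 947.387,  375.827, 1060.873]), 'orientation': array([[-0.691,  0.618, -0.375],
       [ 0.723,  0.587, -0.366],
       [-0.006, -0.524, -0.852]])}
side {'mtx': array([[481.316,   0.   , 319.023],
       [  0.   , 481.316, 196.444],
       [  0.   ,   0.   ,   1.   ]]), 'position': array([  -90.564, -1042.75 ,  1142.901]), 'orientation': array([[ 0.866, -0.335,  0.372],
       [-0.5  , -0.599,  0.626],
       [ 0.013, -0.727, -0.686]])}
wrist {'mtx': array([[343.333,   0.   , 320.213],
       [  0.   , 343.333, 198.321],
       [  0.   ,   0.   ,   1.   ]]), 'T_tool_cam': array([[   0.   ,   -0.954,   -0.299,   84.56 ],
       [   1.   ,    0.001,   -0.001,   -1.077],
       [   0.001,   -0.299,    0.954, -144.524],
       [   0.   ,    0.   ,    0.   ,    1.   ]])}
```

View pics/scene0.png

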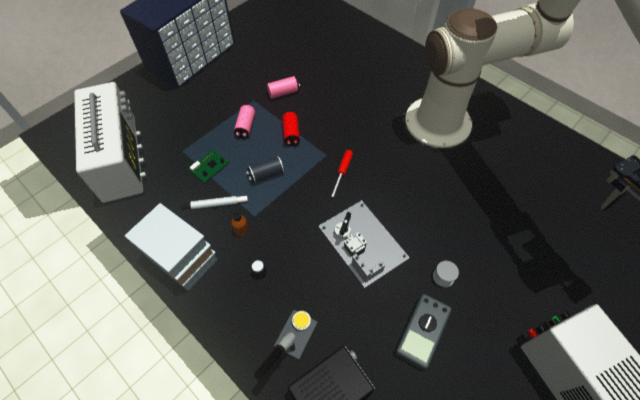

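View pics/side0.png

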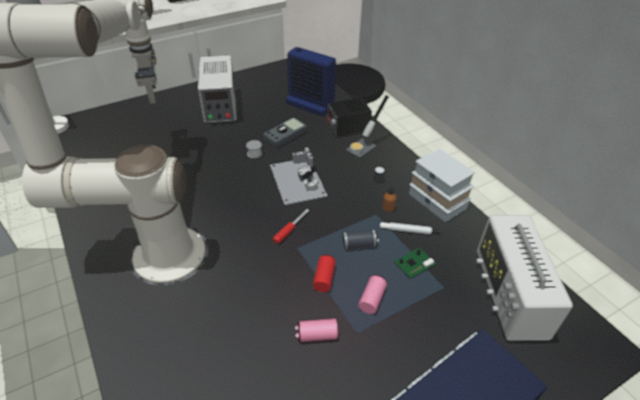

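View pics/wrist0.png

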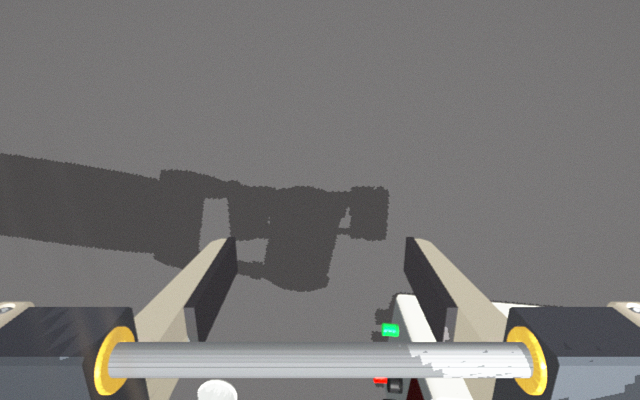

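The scene view shows the dark can lying at about (266,169) with its terminals to the left (~249,174). The fixture is at about (363,243), with the black T-bar at (345,222). The pink and red cylinders are the look-alikes. Next I'll measure positions from both fixed cameras.

```bash
cat > h.py <<'E'
import numpy as np,cv2
np.set_printoptions(precision=2,suppress=True)
from station import ctrl
def cam(n,s=None):
    i=ctrl.camera_info(n);K=i['mtx']
    if n=='wrist':
        T=np.eye(4);T[:3,:3]=s['ee_rot'];T[:3,3]=s['tool_pos'];T=T@i['T_tool_cam'];return K,T[:3,:3],T[:3,3]
    return K,np.array(i['orientation']),np.array(i['position'])
def rayz(C,uv,z):
    K,R,p=C;uv=np.atleast_2d(uv).astype(float)
    d=np.c_[uv,np.ones(len(uv))]@np.linalg.inv(K).T@R.T
    return p+d*((z-p[2])/d[:,2])[:,None]
def cloud(C,D):
    K,R,p=C;v,u=np.indices(D.shape)
    d=np.stack([u,v,np.ones_like(u)],-1)@np.linalg.inv(K).T
    return (d*D[...,None])@R.T+p
def proj(C,P):
    K,R,p=C;q=(np.atleast_2d(P)-p)@R@K.T;return q[:,:2]/q[:,2:]
def crop(img,x0,y0,x1,y1,f,name):
    cv2.imwrite(name,cv2.resize(img[y0:y1,x0:x1,::-1],None,fx=f,fy=f,interpolation=cv2.INTER_CUBIC))
E
python3 - <<'E'
from h import *
for n,(a,b,c,d) in dict(scene=(230,130,430,300),side=(260,130,420,270)).items():
    p=np.load(n+'0rgb.npy');D=np.load(n+'0.npy');C=cam(n)
    crop(p,a,b,c,d,4 if n=='scene' else 4,f'pics/{n}crop.png')
    W=cloud(C,D)
    pts={'scene':[(266,169),(363,243),(400,260),(345,222)],'side':[(360,240),(295,180),(308,175)]}[n]
    for u,v in pts: print(n,(u,v),W[v,u])
E
```

```text
scene (266, 169) [ 534.67 -238.64   46.56]
scene (363, 243) [519.87 119.97  44.76]
scene (400, 260) [474.77 214.22   8.44]
scene (345, 222) [523.6   57.46  85.58]
side (360, 240) [ 516.37 -269.37   44.82]
side (295, 180) [489.56 102.88  12.8 ]
side (308, 175) [511.88  47.81  68.32]
```

View pics/scenecrop.png

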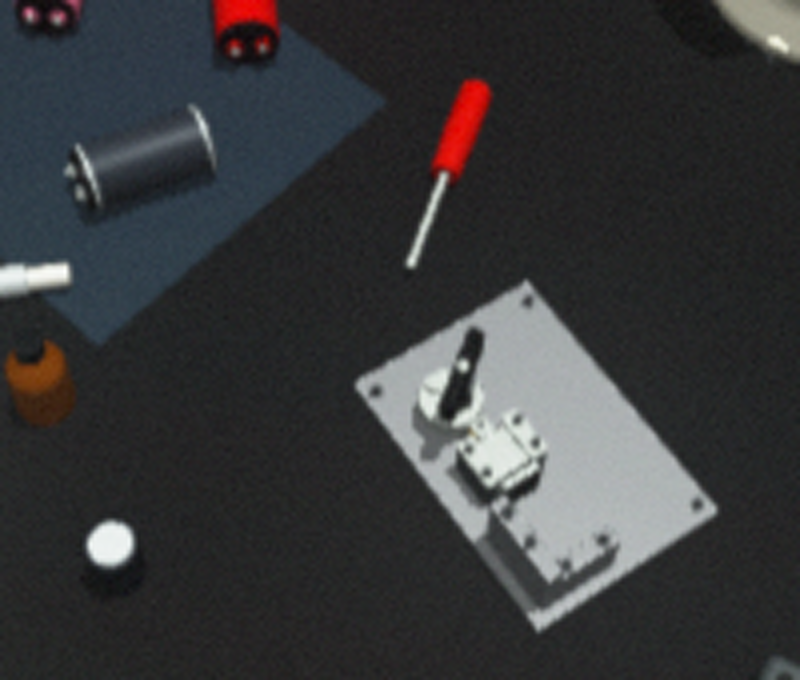

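View pics/sidecrop.png

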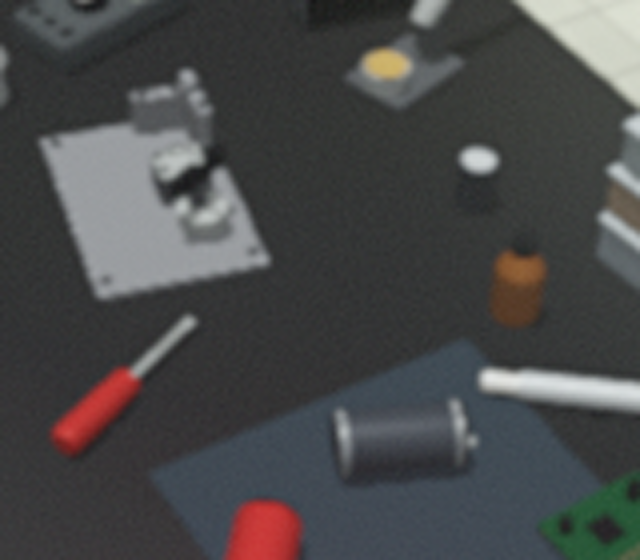

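The scene crop shows the plate corners at (357,383), (530,282), (716,512) and (540,630). The back fence is along the left-bottom edge. The can's terminals point left and its base is on the right. Now I'll work out the numbers.

Run:
```python
from h import *
# fixture from scene plate corners
C=cam('scene');
own=np.array([[45,-170],[-105,-170],[-105,45],[45,45.]])
def rigid(own,w):
    a=own-own.mean(0);b=w-w.mean(0)
    th=np.arctan2((a[:,0]*b[:,1]-a[:,1]*b[:,0]).sum(),(a*b).sum());R=np.array([[np.cos(th),-np.sin(th)],[np.sin(th),np.cos(th)]])
    t=w.mean(0)-R@own.mean(0);return th,t,(own@R.T+t-w)
uv=np.array([[357,383],[530,282],[716,512],[540,630.]])/4-.5+.125+[230,130]
w=rayz(C,uv,8)[:,:2];th,t,e=rigid(own,w);print('scene fixture',np.degrees(th),t,'res',e.ravel())
S=cam('side')
uv=np.array([[270,262],[100,298],[40,142]])/4-.375+[260,130]
w=rayz(S,uv,8)[:,:2];th,t,e=rigid(own[:3],w);print('side fixture',np.degrees(th),t,'res',e.ravel())
# can cloud
for n,C in(('scene',C),('side',S)):
    W=cloud(C,np.load(n+'0.npy')).reshape(-1,3)
    m=(abs(W[:,0]-530)<110)&(abs(W[:,1]+250)<90)&(W[:,2]>15)&(W[:,2]<70)
    P=W[m];rgb=np.load(n+'0rgb.npy').reshape(-1,3)[m].astype(int)
    k=(rgb.max(1)-rgb.min(1))<45;P=P[k]
    print(n,len(P),P.min(0),P.max(0))
    (cx,cy),(a,b),an=cv2.minAreaRect(P[:,:2].astype(np.float32));print('  rect',cx,cy,a,b,an)
```

```text
scene fixture -13.205082196635605 [543.52 161.05] res [ 0.6  -1.34 -0.17 -0.58 -1.8   2.31  1.37 -0.39]
side fixture -12.072040460517972 [542.62 160.18] res [-0.69  0.39  0.59 -0.07  0.1  -0.32]
scene 614 [ 478.   -292.43   15.22] [ 639.77 -211.62   55.13]
  rect 558.1734008789062 -253.59356689453125 76.76919555664062 160.74771118164062 86.73090362548828
side 552 [ 472.61 -294.85   15.75] [ 639.27 -213.77   57.52]
  rect 555.2553100585938 -256.47161865234375 76.51049041748047 165.17269897460938 86.08927154541016
```

Run:
```python
from h import *
for n in('scene','side'):
    C=cam(n);W=cloud(C,np.load(n+'0.npy'));rgb=np.load(n+'0rgb.npy')
    m=((abs(W[...,0]-530)<110)&(abs(W[...,1]+250)<90)&(W[...,2]>8)&(W[...,2]<75)).astype(np.uint8)
    k,lab,st,ce=cv2.connectedComponentsWithStats(m)
    for i in range(1,k):
        if st[i,4]>80:
            P=W[lab==i];print(n,st[i],P.mean(0),cv2.minAreaRect(P[:,:2].astype(np.float32)))
C=cam('scene');b=rayz(C,np.array([[203,138],[88,178.]])/4-.375+[230,130],25);print(b,np.linalg.norm(b[1]-b[0]))
C=cam('side');b=rayz(C,np.array([[345,441],[462,434.]])/4-.375+[260,130],25);print(b,np.linalg.norm(b[1]-b[0]))
```

```text
scene [246 156  38  26 596] [ 534.2  -244.1    41.32] ((531.1991577148438, -251.660400390625), (51.1124267578125, 106.01091003417969), 67.28203582763672)
side [343 230  36  19 544] [ 521.5  -262.62   40.22] ((528.9472045898438, -258.00634765625), (51.416481018066406, 106.12982177734375), 66.5794906616211)
[[ 484.13 -233.66   25.  ]
 [ 567.67 -268.81   25.  ]] 90.62752943138413
[[ 489.47 -233.54   25.  ]
 [ 572.66 -271.99   25.  ]] 91.64832104736261
```

Request:
play_rows --series '[-31,-21,0,0,1,-31,-21,0,0,1,-31,-21,0,0,1,-31,-21,0,0,1,-31,-21,0,0,1,-31,-21,0,0,1,-31,-21,0,0,1,-31,-21,0,0,1,-31,-21,0,0,1,-31,-21,0,0,1,-31,-21,0,0,1,-31,-21,0,0,1]'

```text
time_s: 1.15
tool_pos: [446.2, 208.7, 239.5]
ee_rot: [[-0.963, 0.271, -0.0], [0.271, 0.963, 0.0], [0.0, 0.0, -1.0]]
ft_force: [0.3, 0.5, -0.1]
gripper_width: 1.002
```

Request:
play_rows --series '[-31,-21,0,0,1,-31,-21,0,0,1,-31,-21,0,0,1,-31,-21,0,0,1,0,0,0,0,1,0,0,0,0,1]'

```text
time_s: 1.65
tool_pos: [542.6, 94.7, 239.0]
ee_rot: [[-0.962, 0.273, -0.001], [0.273, 0.962, 0.0], [0.001, -0.0, -1.0]]
ft_force: [-0.4, 1.2, 0.3]
gripper_width: 0.995
```

```bash
cat > look.py <<'E'
from h import *
import sys,pickle
tag=sys.argv[1]
s=ctrl.get_state();p,d=ctrl.read_camera('wrist')
cv2.imwrite(f"pics/{tag}.png",p[:,:,::-1]);pickle.dump((s,p,d,cam('wrist',s)),open(tag+'.pkl','wb'))
print(s['time_s'],s['tool_pos'],s['ee_rot'].ravel(),s['joint_positions'],s['ft_force'],s['gripper_width'])
E
python3 look.py fix1
```

```text
1.65 [542.57  94.68 239.03] [-0.96  0.27 -0.    0.27  0.96  0.    0.   -0.   -1.  ] [ -2.68   5.57  95.42   0.01  79.08 -76.82] [-0.39  1.17  0.32] 0.9950486328453175
```

View pics/fix1.png

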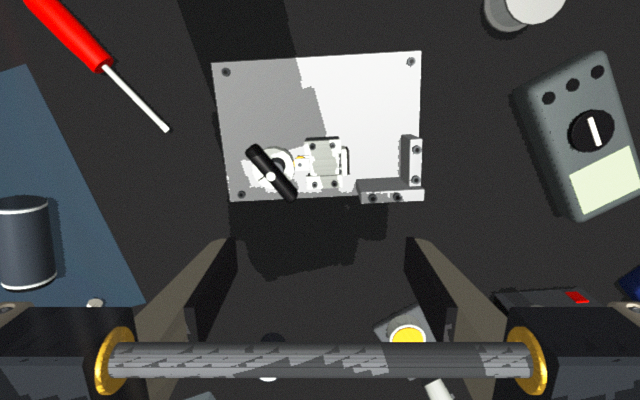

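The wrist view shows the plate corners at about (212,63), (421,51), (424,201) and (229,203). The T-bar runs from (252,149) to (292,198). The fences are at right and bottom, and the can is at (25,240).

Run:
```python
from h import *
import pickle
s,p,d,C=pickle.load(open('fix1.pkl','rb'))
crop(p,200,40,440,215,3,'pics/fix1c.png')
W=cloud(C,d)
print('plate z',W[80,320],W[80,240],'bench',W[30,320],'fence top',W[187,370],W[150,405])
own=np.array([[45,-170],[-105,-170],[-105,45]])
w=rayz(C,[[229.5,203],[211.5,62.5],[421.5,50.5]],8)[:,:2]
a=own-own.mean(0);b=w-w.mean(0);th=np.arctan2((a[:,0]*b[:,1]-a[:,1]*b[:,0]).sum(),(a*b).sum())
R=np.array([[np.cos(th),-np.sin(th)],[np.sin(th),np.cos(th)]]);t=w.mean(0)-R@own.mean(0)
print(np.degrees(th),t,(own@R.T+t-w).ravel())
# height-based masks: in fixture frame
F=(W[...,:2]-t)@R
def st(name,m):
    q=F[m];print(name,m.sum(),np.percentile(q,[1,50,99],axis=0).ravel(),np.median(W[...,2][m]))
near=(abs(F[...,0])<60)&(abs(F[...,1]+60)<120)
z=W[...,2]
st('backfence',near&(F[...,1]>-30)&(z>57)&(z<70))
st('sidefence',near&(F[...,1]>15)&(z>45)&(z<55)&(F[...,0]<20))
st('bar',near&(F[...,1]<-60)&(z>76)&(z<90))
st('jaw',near&(F[...,1]>-90)&(F[...,1]<-30)&(z>42)&(z<52))
m=near&(F[...,1]<-60)&(z>76)&(z<90)
print(cv2.minAreaRect(F[m].astype(np.float32)))
print('axis world',R@[0,-108]+t)
```

```text
plate z [450.27 119.19   6.51] [427.72  39.54   8.16] bench [403.81 132.37  -0.59] fence top [564.35 139.73  46.77] [540.74 184.84  30.03]
-12.820419372487672 [544.03 158.72] [-0.53  0.63  0.09 -1.01  0.44  0.38]
backfence 819 [ 23.93 -24.84  28.86   5.65  35.97  36.15] 62.48615076311535
sidefence 565 [-22.63  24.54  -1.99  29.75  19.21  36.6 ] 49.62809681855066
bar 893 [ -27.14 -127.68   -2.74 -108.15   24.17  -87.84] 80.90856745856377
jaw 906 [-25.1  -77.78 -12.67 -60.25  23.35 -42.78] 43.704565881562445
((-0.9212207794189453, -108.25367736816406), (63.56103515625, 12.363387107849121), 35.52238082885742)
axis world [520.06  53.41]
```

View pics/fix1c.png

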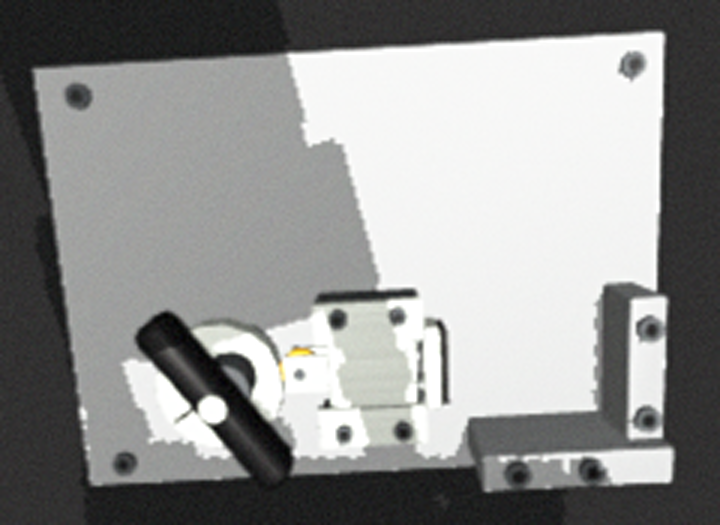

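Request:
play_rows --series '[-13.4,-34.7,6,0,1,-13.4,-34.7,6,0,1,-13.4,-34.7,6,0,1,-13.4,-34.7,6,0,1,-13.4,-34.7,6,0,1,-13.4,-34.7,6,0,1,-13.4,-34.7,6,0,1,-13.4,-34.7,6,0,1,-13.4,-34.7,6,0,1,-13.4,-34.7,6,0,1,0,0,0,7,1,0,0,0,0,1]'

```text
time_s: 2.7
tool_pos: [577.0, -274.1, 178.8]
ee_rot: [[-0.921, 0.389, -0.001], [0.389, 0.921, 0.001], [0.002, 0.001, -1.0]]
ft_force: [-0.3, 0.7, 0.3]
gripper_width: 0.996
```

```bash
python3 look.py can1
```

```text
2.7 [ 576.99 -274.09  178.82] [-0.92  0.39 -0.    0.39  0.92  0.    0.    0.   -1.  ] [ -36.24   21.18   83.97    0.03   74.95 -103.33] [-0.29  0.65  0.32] 0.9961739971442907
```

View pics/can1.png

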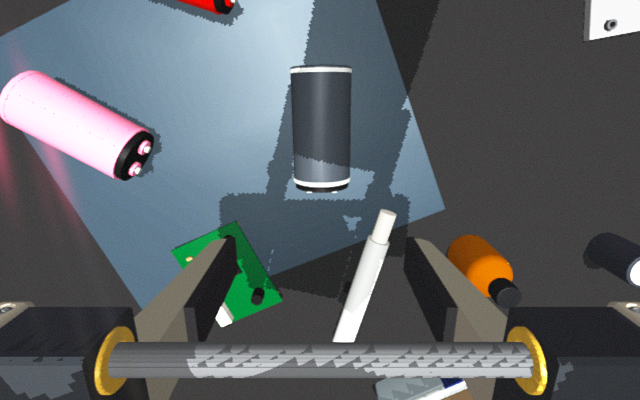

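The wrist view shows the can lying from (321,66) at the base to (322,190) at the terminals. The pump's tip is at (388,212) and the circuit board is at (230,280), both close to the grasp area. I'll check the clearances in the tool frame.

Run:
```python
from h import *
import pickle
s,p,d,C=pickle.load(open('can1.pkl','rb'))
W=cloud(C,d);R=s['ee_rot'];t=s['tool_pos']
L=(W-t)@R  # tool frame
z=W[...,2]
m=(z>12)&(z<60)&(abs(L[...,0]-60)<95)&(abs(L[...,1])<45)&(np.indices(z.shape)[0]<240)
k,lab,stt,ce=cv2.connectedComponentsWithStats(m.astype(np.uint8))
for i in range(1,k):
    if stt[i,4]>100:
        P=W[lab==i];Q=L[lab==i];print(stt[i],'toolmin',Q.min(0),'max',Q.max(0),'z',np.percentile(P[:,2],[2,98]),cv2.minAreaRect(Q[:,:2].astype(np.float32)))
def T(uv,zz): return (rayz(C,uv,zz)-t)@R
print('base rim/ term rim top z50',T([[291,68],[351,68],[294,182],[350,182]],25).round(1)[:,:2])
print('top line base/term z50',T([[321,66],[321,181]],50)[:,:2])
print('pump',T([[380,210],[397,215],[371,236],[390,242],[333,340]],12)[:,:2])
print('pcb',T([[236,222],[282,297],[172,250]],4)[:,:2])
print('bottle',T([[450,245]],30)[:,:2])
```

```text
[ 290   65   62  128 7288] toolmin [ -3.03 -25.62 127.31] max [103.47  25.35 153.72] z [30.7  50.07] ((50.25899887084961, -0.1980438232421875), (49.7324104309082, 106.29978942871094), 89.0318832397461)
base rim/ term rim top z50 [[102.1 -25.1]
 [102.1  23.8]
 [  6.2 -24.8]
 [  6.3  25.5]]
top line base/term z50 [[101.98  -0.67]
 [ 13.64  -0.58]]
pump [[ -24.9    56.18]
 [ -30.     72.85]
 [ -51.98   48.73]
 [ -58.42   67.82]
 [-175.01   12.74]]
pcb [[ -40.41  -85.13]
 [-126.35  -42.13]
 [ -71.08 -152.82]]
bottle [[-53.21 120.13]]
```

Request:
play_rows --series '[-1,0,35,0,1,0,0,35,0,1,0,0,35,0,1,0,0,25,0,1,0,0,12,0,1,0,0,5,0,1,0,0,0,0,0.5,0,0,0,0,0.5,0,0,0,0,0.5,0,0,0,0,0.5,0,0,0,0,0.5,0,0,0,0,0.5]'

```text
time_s: 3.75
tool_pos: [578.7, -275.1, 33.5]
ee_rot: [[-0.923, 0.386, 0.001], [0.386, 0.923, -0.001], [-0.001, -0.0, -1.0]]
ft_force: [-0.2, -0.4, 0.2]
gripper_width: 0.587
```

Request:
play_rows --series '[0,0,0,0,0.5,0,0,0,0,0.5,0,0,0,0,0.5]'

```text
time_s: 4.0
tool_pos: [578.7, -274.9, 33.2]
ee_rot: [[-0.923, 0.386, 0.001], [0.386, 0.923, -0.0], [-0.001, -0.0, -1.0]]
ft_force: [0.5, 0.6, 3.7]
gripper_width: 0.522
```

Request:
play_rows --series '[0,0,-6,0,0.5,0,0,-6,0,0.5,0,0,-8,0,0.5,0,0,-8,0,0.5,0,0,-8,0,0.5,0,0,-8,0,0.5,0,0,-8,0,0.5,0,0,-8,0,0.5,0,0,0,0,0.5]'

```text
time_s: 4.75
tool_pos: [579.4, -275.5, 95.1]
ee_rot: [[-0.923, 0.386, 0.003], [0.386, 0.923, -0.002], [-0.004, -0.001, -1.0]]
ft_force: [-0.1, -0.1, -2.6]
gripper_width: 0.523
```

```bash
python3 look.py lift1
python3 - <<'E'
from h import *
p,d=ctrl.read_camera('side');crop(p,300,150,460,290,4,'pics/lift1s.png')
E
```

```text
4.75 [ 579.41 -275.51   95.13] [-0.92  0.39  0.    0.39  0.92 -0.   -0.   -0.   -1.  ] [ -36.2    26.53   86.99    0.     66.27 -103.52] [-0.09 -0.12 -2.55] 0.5226120580266359
```

View pics/lift1.png

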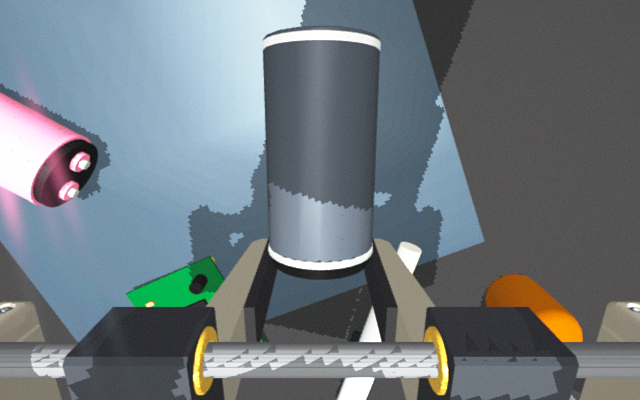

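View pics/lift1s.png

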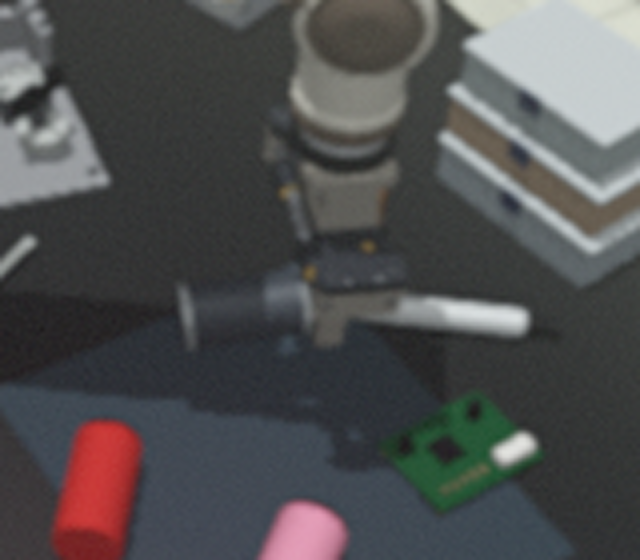

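The can is held level, with a measured weight of about 2.6 N. I'll raise it a bit and relax the grip in small steps so it pivots down about the pads.

Request:
play_rows --series '[0,0,-10,0,0.5,0,0,-10,0,0.5,0,0,0,0,0.52,0,0,0,0,0.52,0,0,0,0,0.53,0,0,0,0,0.53]'

```text
time_s: 5.35
tool_pos: [577.8, -274.5, 112.1]
ee_rot: [[-0.923, 0.386, -0.001], [0.386, 0.923, 0.001], [0.001, 0.0, -1.0]]
ft_force: [-0.1, 1.0, -3.2]
gripper_width: 0.531
```

```bash
cat > tilt.py <<'E'
from h import *
import sys,pickle
tag=sys.argv[1]
s=ctrl.get_state();p,d=ctrl.read_camera('wrist');C=cam('wrist',s)
cv2.imwrite(f"pics/{tag}.png",p[:,:,::-1]);pickle.dump((s,p,d,C),open(tag+'.pkl','wb'))
L=(cloud(C,d)-s['tool_pos'])@s['ee_rot']
m=(abs(L[...,1])<6)&(L[...,2]<s['tool_pos'][2]-5)&(L[...,2]>-40)&(L[...,0]>0)&(L[...,0]<110)&(d>0)
q=L[m];print(s['time_s'],s['tool_pos'],s['ft_force'],'w',s['gripper_width'],len(q))
if len(q)>20:
    for a in range(0,110,12):
        k=(q[:,0]>=a)&(q[:,0]<a+12)
        if k.sum()>3: print(a+6,np.median(q[k,2]))
E
python3 tilt.py t1
```

```text
5.35 [ 577.79 -274.46  112.1 ] [-0.15  0.99 -3.25] w 0.5308529388404495 3832
6 8.670304623234212
18 2.6902974334293877
30 0.40334925380470854
42 17.07292977630913
54 38.5484035564174
66 59.9996130884192
78 77.12467705750436
```

Request:
play_rows --series '[0,0,0,0,0.53,0,0,0,0,0.53,0,0,0,0,0.53]'

```text
time_s: 5.65
tool_pos: [578.1, -274.6, 112.3]
ee_rot: [[-0.923, 0.386, -0.001], [0.386, 0.923, 0.0], [0.001, 0.0, -1.0]]
ft_force: [0.6, 0.1, -2.3]
gripper_width: 0.528
```

```bash
python3 tilt.py t2;  python3 - <<'E'
from h import *
p,d=ctrl.read_camera('side');crop(p,300,150,460,290,4,'pics/t2s.png')
E
```

```text
5.65 [ 578.08 -274.63  112.3 ] [ 0.58  0.06 -2.31] w 0.5275672539416059 2215
6 9.411859479521114
18 10.901148624063685
30 13.160687021900225
42 18.623801464495344
```

View pics/t2.png

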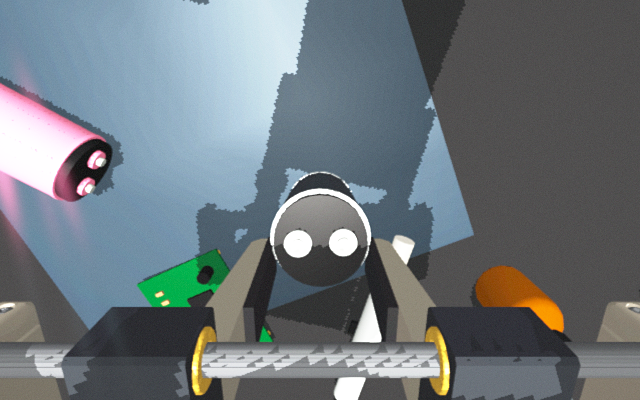

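View pics/t2s.png

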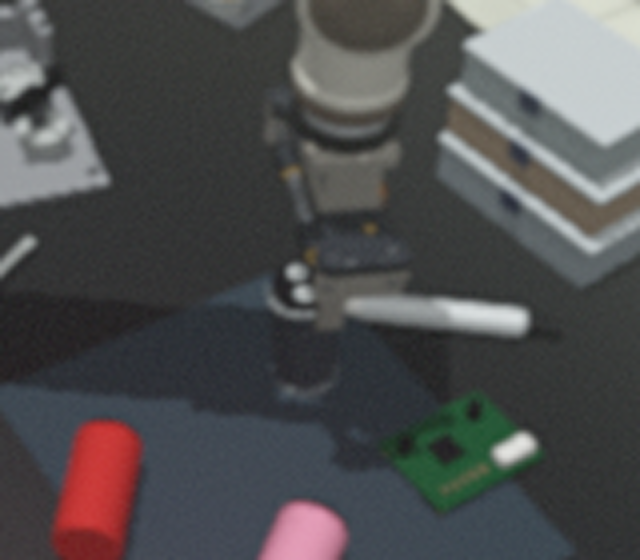

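The can now hangs nearly upright with its terminals up; the top face is centred at about (321,238). I'll measure its offset and tilt.

Run:
```python
from h import *
import pickle
s,p,d,C=pickle.load(open('t2.pkl','rb'))
L=(cloud(C,d)-s['tool_pos'])@s['ee_rot']
for v in range(172,292,6): print(v,p[v,321],L[v,321], p[v,297],L[v,297])
u,v=np.meshgrid(np.arange(640),np.arange(400))
m=((u-321)**2+(v-238)**2<46**2)&((u-297)**2+(v-242)**2>17**2)&((u-343)**2+(v-242)**2>17**2)&(v<280)
q=L[m];q=q[abs(q[:,2]-np.median(q[:,2]))<10]
A=np.c_[q[:,:2],np.ones(len(q))];k,*_=np.linalg.lstsq(A,q[:,2],rcond=None);print('plane',k,'tilt deg',np.degrees(np.arctan(k[:2])),q.min(0),q.max(0),q.mean(0))
```

```text
172 [213 214 212] [ 26.15  -0.62 107.47] [158 183 206] [ 25.02 -18.99 112.3 ]
178 [48 53 58] [30.92 -0.68 69.79] [144 173 193] [ 20.32 -19.07 112.21]
184 [49 53 60] [34.39 -0.72 41.99] [57 56 68] [ 23.23 -17.14  83.57]
190 [255 255 255] [37.41 -0.75 19.27] [46 53 60] [ 29.6  -14.59  46.45]
196 [157 159 156] [36.2  -0.76 13.05] [255 255 255] [ 34.56 -12.66  18.4 ]
202 [155 152 150] [33.16 -0.75 13.07] [154 151 148] [ 33.01 -12.37  13.52]
208 [147 146 144] [30.07 -0.75 13.16] [151 151 143] [ 30.18 -12.38  12.83]
214 [144 141 140] [27.15 -0.75 12.69] [145 140 141] [ 27.35 -12.39  12.1 ]
220 [136 138 136] [24.24 -0.75 12.13] [142 141 136] [ 24.21 -12.46  12.18]
226 [128 127 127] [21.2  -0.74 11.85] [133 129 132] [ 21.34 -12.47  11.49]
232 [127 126 123] [18.33 -0.74 11.13] [255 255 255] [ 19.76 -12.26   7.75]
238 [119 114 115] [15.35 -0.74 10.64] [255 255 255] [ 16.34 -12.37   8.4 ]
244 [111 112 108] [12.   -0.74 10.92] [255 255 255] [ 14.94 -12.15   4.59]
250 [60 62 61] [ 9.28 -0.74  9.79] [252 253 251] [ 12.34 -12.13   3.49]
256 [56 59 56] [ 6.09 -0.73  9.61] [255 255 255] [  7.59 -12.43   6.63]
262 [51 50 49] [ 2.88 -0.73  9.41] [58 59 59] [  3.06 -12.68   9.06]
268 [56 59 57] [ 0.32 -0.73  7.98] [61 60 59] [  0.24 -12.67   8.11]
274 [51 51 51] [-3.42 -0.72  8.64] [58 59 57] [ -3.4  -12.78   8.6 ]
280 [52 50 48] [-6.67 -0.72  8.37] [59 64 65] [ -6.76 -12.84   8.51]
286 [55 57 65] [-10.    -0.72   8.18] [ 75  92 103] [-74.55 -20.99 112.54]
plane [0.14 0.   8.66] tilt deg [7.95 0.16] [ -6.46 -23.15   6.52] [36.82 21.6  19.92] [16.42 -0.54 10.96]
```

Request:
play_rows --series '[-2,0,1,0,0.53,-3,0,0,0,0.53,-3,0,0,0,0.53,-3,0,0,0,0.53,0,0,0,0,0.53]'

```text
time_s: 6.17
tool_pos: [589.0, -279.3, 111.7]
ee_rot: [[-0.923, 0.386, 0.0], [0.386, 0.923, -0.0], [-0.001, -0.0, -1.0]]
ft_force: [-0.1, -0.2, -0.7]
gripper_width: 0.534
```

```bash
cat > top.py <<'E'
from h import *
import sys,pickle
tag=sys.argv[1]
s=ctrl.get_state();p,d=ctrl.read_camera('wrist');C=cam('wrist',s)
cv2.imwrite(f"pics/{tag}.png",p[:,:,::-1]);pickle.dump((s,p,d,C),open(tag+'.pkl','wb'))
L=(cloud(C,d)-s['tool_pos'])@s['ee_rot'];ht=s['tool_pos'][2]-L[...,2]
lo,hi=float(sys.argv[2]),float(sys.argv[3])
m=(abs(L[...,1])<24)&(L[...,0]>-30)&(L[...,0]<60)&(ht>lo)&(ht<hi)&(d>0)
k,lab,st,ce=cv2.connectedComponentsWithStats(m.astype(np.uint8));i=1+np.argmax(st[1:,4])
q=L[lab==i];
for _ in range(4):
    A=np.c_[q[:,:2],np.ones(len(q))];c,*_=np.linalg.lstsq(A,q[:,2],rcond=None);r=abs(A@c-q[:,2]);q=q[r<max(1.5,2*np.median(r))]
print(s['time_s'],s['tool_pos'],s['ft_force'],'w',s['gripper_width'],'n',len(q))
print('plane tilt',np.degrees(np.arctan(c[:2])),'x',np.percentile(q[:,0],[.5,99.5]),'y',np.percentile(q[:,1],[.5,99.5]),'z world',s['tool_pos'][2]-np.median(q[:,2]))
(cx,cy),r=cv2.minEnclosingCircle(q[:,:2].astype(np.float32));print('circle tool',cx,cy,r,'world',s['tool_pos']+s['ee_rot']@[cx,cy,np.median(q[:,2])])
E
python3 top.py t3 88 115
```

```text
6.1667 [ 588.99 -279.27  111.67] [-0.13 -0.19 -0.7 ] w 0.5338722976978133 n 5479
plane tilt [6.08 0.05] x [-9.19 36.03] y [-23.36  23.34] z world 101.18195696731733
circle tool 9.807765007019043 2.8080215454101562 28.547382354736328 world [ 581.03 -272.9   101.18]
```

View pics/t3.png

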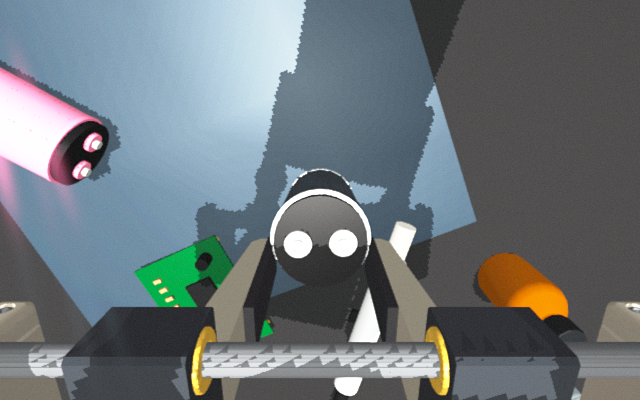

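The can leans about 6° with its base on the bench. I'll release it so it rights itself, then check.

Request:
play_rows --series '[0,0,0,0,0.56,0,0,0,0,0.6,0,0,0,0,0.66,0,0,0,0,0.75,0,0,0,0,0.85,0,0,0,0,0.85]'

```text
time_s: 6.72
tool_pos: [588.4, -279.0, 111.7]
ee_rot: [[-0.923, 0.386, 0.0], [0.386, 0.923, -0.0], [-0.0, -0.0, -1.0]]
ft_force: [0.0, -0.5, 0.4]
gripper_width: 0.84
```

```bash
python3 top.py t4 90 112
```

```text
6.7167 [ 588.44 -279.    111.73] [ 0.05 -0.53  0.43] w 0.8401408869348551 n 4944
plane tilt [-0.    0.13] x [-20.04  25.23] y [-23.29  21.6 ] z world 99.52298274514874
circle tool 2.2671868801116943 -1.0312261581420898 23.779464721679688 world [ 585.95 -279.08   99.52]
```

View pics/t4.png

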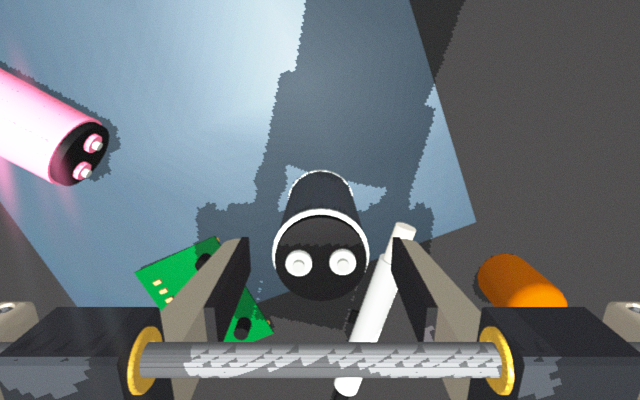

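Upright and stable: tilt is about 0, the top is at z≈99.5, and the centre is at tool (2.3, −1). I'll re-grip it lower and centred.

Request:
play_rows --series '[2.3,-1,8,0,0.85,0,0,10,0,0.85,0,0,6.5,0,0.85,0,0,0,0,0.45,0,0,0,0,0.45,0,0,0,0,0.45,0,0,0,0,0.45,0,0,0,0,0.45,0,0,0,0,0.45,0,0,0,0,0.45,0,0,0,0,0.45]'

```text
time_s: 7.68
tool_pos: [586.3, -279.1, 87.6]
ee_rot: [[-0.923, 0.386, 0.001], [0.386, 0.923, -0.0], [-0.001, -0.0, -1.0]]
ft_force: [0.5, 0.8, 2.5]
gripper_width: 0.539
```

```bash
python3 top.py t5 90 112
```

```text
7.6833 [ 586.26 -279.11   87.57] [0.49 0.78 2.47] w 0.5394741160023544 n 6463
plane tilt [ 0.15 -0.48] x [-21.84  23.58] y [-23.41  23.76] z world 99.63432317378314
circle tool -0.02198370173573494 0.5974422693252563 25.32895851135254 world [ 586.5  -278.56   99.63]
```

Request:
play_rows --series '[0,0,-20,0,0.45,0,0,-30,0,0.45,0,0,-30,0,0.45,0,0,-30,0,0.45]'

```text
time_s: 8.07
tool_pos: [585.1, -278.6, 197.1]
ee_rot: [[-0.923, 0.386, -0.002], [0.386, 0.923, 0.001], [0.003, 0.0, -1.0]]
ft_force: [0.1, -0.7, -2.3]
gripper_width: 0.538
```

Request:
play_rows --series '[18.3,31.9,0,0,0.45,18.3,31.9,0,0,0.45,18.3,31.9,0,0,0.45,18.3,31.9,0,0,0.45,18.3,31.9,0,0,0.45,18.3,31.9,0,0,0.45,18.3,31.9,0,0,0.45,18.3,31.9,0,0,0.45,18.3,31.9,0,0,0.45,18.3,31.9,0,0,0.45,18.3,31.9,0,0,0.45,18.3,31.9,0,0,0.45]'

```text
time_s: 9.07
tool_pos: [529.9, 160.4, 196.5]
ee_rot: [[-0.923, 0.386, -0.001], [0.386, 0.923, -0.0], [0.001, -0.001, -1.0]]
ft_force: [-0.4, -0.1, -3.0]
gripper_width: 0.536
```

Request:
play_rows --series '[0,0,0,-5,0.45,0,0,0,-5,0.45,0,0,0,0,0.45,0,0,0,0,0.45]'

```text
time_s: 9.4
tool_pos: [530.5, 158.8, 196.5]
ee_rot: [[-0.975, 0.222, -0.001], [0.222, 0.975, -0.0], [0.001, -0.001, -1.0]]
ft_force: [0.9, -0.1, -3.0]
gripper_width: 0.543
```

```bash
python3 top.py s1 180 225
```

```text
9.4 [530.49 158.79 196.51] [ 0.92 -0.1  -3.01] w 0.5431205012521141 n 6268
plane tilt [ 0.44 -0.36] x [-21.71  23.64] y [-23.38  23.64] z world 208.57393378960407
circle tool 0.403048038482666 0.7219805121421814 25.404489517211914 world [530.27 159.59 208.57]
```

View pics/s1.png

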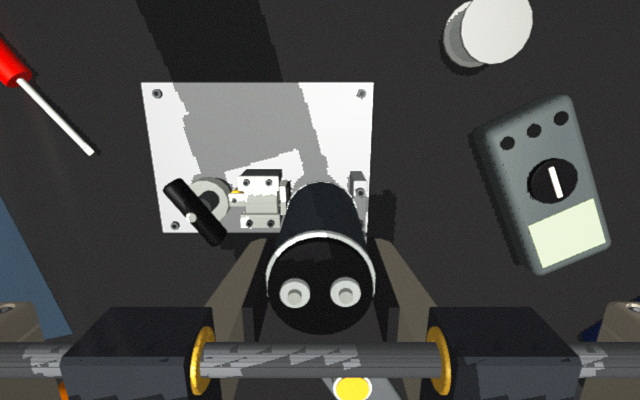

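The wrist view shows the can held upright over the fixture. The plate's front corners are at (141,83) and (374,82), and the back-left corner is at (163,233). I'll re-fit the fixture from this view as a cross-check.

Run:
```python
from h import *
import pickle
s,p,d,C=pickle.load(open('s1.pkl','rb'))
g=cv2.cvtColor(p,cv2.COLOR_RGB2GRAY)
# subpixel edges by gradient: front edge row at several cols; left edge col at several rows; right edge
def edge(line): 
    gr=np.abs(np.diff(cv2.GaussianBlur(line.astype(np.float32).reshape(1,-1),(5,1),0)[0]));i=np.argmax(gr[2:-2])+2
    y=gr[i-1:i+2];return i+.5+ (y[2]-y[0])/(2*(2*y[1]-y[0]-y[2])+1e-9)
F=[(u,70+edge(g[70:98,u])) for u in range(170,350,10)]
Lf=[(130+edge(g[v,130:175]),v) for v in range(95,225,10)]
Rt=[(358+edge(g[v,358:390]),v) for v in range(95,165,8)]
th=np.radians(-12.82);R=np.array([[np.cos(th),-np.sin(th)],[np.sin(th),np.cos(th)]]);t=np.array([544.03,158.72])
for n,e in(('front x=-105',F),('left y=-170',Lf),('right y=45',Rt)):
    o=(rayz(C,np.array(e),8)[:,:2]-t)@R; k=np.polyfit(*( (o[:,1],o[:,0]) if n[0]=='f' else (o[:,0],o[:,1])),1)
    print(n,np.median(o,axis=0),'slope deg',np.degrees(np.arctan(k[0])))
    if n[0]!='f': print('   ',o[:,1].round(1))
print('tool own',(s['tool_pos'][:2]-t)@R, 'tool yaw vs own', np.degrees(np.arctan2(s['ee_rot'][1,1],s['ee_rot'][0,1]))-(90-12.82))
```

```text
front x=-105 [-105.71  -64.39] slope deg -0.08184026791846147
left y=-170 [ -37.98 -169.95] slope deg 1.2005067213845
    [-170.2 -170.  -170.2 -169.9 -170.1 -169.9 -170.1 -169.9 -170.1 -169.9
 -161.3 -169.8 -170. ]
right y=45 [-65.03  44.37] slope deg 0.08378691005562194
    [44.3 44.6 44.3 44.4 44.6 44.3 44.4 44.7 44.4]
tool own [-13.22  -2.93] tool yaw vs own -0.0007636417151246633
```

Request:
play_rows --series '[0,0,25,0,0.45,0,0,30,0,0.45,0,0,22,0,0.45,0,0,12,0,0.45,0,0,6,0,0.45,0,0,4,0,0.45,0,0,0,0,0.45]'

```text
time_s: 10.03
tool_pos: [531.3, 158.7, 98.3]
ee_rot: [[-0.975, 0.22, 0.0], [0.22, 0.975, 0.0], [-0.0, 0.0, -1.0]]
ft_force: [-0.3, 0.8, -2.5]
gripper_width: 0.54
```

Request:
play_rows --series '[-4,0,0,0,0.45,-3,0,0,0,0.45,-2,0,0,0,0.45,0,0,0,0,0.45]'

```text
time_s: 10.37
tool_pos: [541.0, 156.8, 99.1]
ee_rot: [[-0.976, 0.22, 0.002], [0.22, 0.976, 0.0], [-0.002, 0.001, -1.0]]
ft_force: [-0.6, -0.3, -1.0]
gripper_width: 0.538
```

Request:
play_rows --series '[-1,0,0,0,0.45,-1,0,0,0,0.45,0,0,0,0,0.45]'

```text
time_s: 10.62
tool_pos: [541.9, 156.4, 98.2]
ee_rot: [[-0.976, 0.22, 0.0], [0.22, 0.976, -0.0], [-0.0, 0.0, -1.0]]
ft_force: [0.6, -0.1, -2.5]
gripper_width: 0.541
```

Request:
play_rows --series '[-1,0,0,0,0.45,0,0,0,0,0.45]'

```text
time_s: 10.78
tool_pos: [542.7, 156.2, 98.1]
ee_rot: [[-0.976, 0.22, 0.0], [0.22, 0.976, -0.0], [-0.0, -0.0, -1.0]]
ft_force: [-0.2, 0.1, -2.2]
gripper_width: 0.538
```

Request:
play_rows --series '[-1,0,0,0,0.45,0,0,0,0,0.45]'

```text
time_s: 10.95
tool_pos: [543.3, 156.1, 98.0]
ee_rot: [[-0.976, 0.22, -0.001], [0.22, 0.976, 0.0], [0.001, -0.0, -1.0]]
ft_force: [-2.3, 0.0, -2.1]
gripper_width: 0.542
```

Request:
play_rows --series '[-1,0,0,0,0.45,0,0,0,0,0.45]'

```text
time_s: 11.12
tool_pos: [543.5, 156.0, 97.7]
ee_rot: [[-0.976, 0.22, -0.003], [0.22, 0.976, 0.0], [0.003, -0.0, -1.0]]
ft_force: [-5.7, 2.9, -0.3]
gripper_width: 0.541
```

Request:
play_rows --series '[0,0,1,0,0.45,0,0,1,0,0.45,0,0,0,0,0.45]'

```text
time_s: 11.37
tool_pos: [543.5, 156.1, 95.6]
ee_rot: [[-0.976, 0.219, -0.003], [0.219, 0.976, 0.0], [0.003, -0.0, -1.0]]
ft_force: [-5.0, 1.7, -1.2]
gripper_width: 0.54
```

Request:
play_rows --series '[0,0,1,0,0.45,0,0,0,0,0.45]'

```text
time_s: 11.53
tool_pos: [543.6, 156.1, 95.6]
ee_rot: [[-0.976, 0.219, -0.003], [0.219, 0.976, 0.0], [0.003, -0.0, -1.0]]
ft_force: [-7.9, 1.4, 6.2]
gripper_width: 0.541
```

The can is in contact with both the floor and the back fence. Releasing it.

Request:
play_rows --series '[0,0,0,0,0.56,0,0,0,0,0.6,0,0,0,0,0.7,0,0,0,0,0.8,0,0,0,0,0.8,0,0,0,0,0.8]'

```text
time_s: 12.03
tool_pos: [544.9, 155.7, 95.2]
ee_rot: [[-0.976, 0.22, 0.001], [0.22, 0.976, -0.0], [-0.001, 0.0, -1.0]]
ft_force: [-0.4, -0.3, -0.6]
gripper_width: 0.801
```

```bash
python3 top.py r1 100 118
python3 - <<'E'
from h import *
import pickle
s,p,d,C=pickle.load(open('r1.pkl','rb'))
crop(p,180,60,460,320,2.5,'pics/r1c.png')
E
```

```text
12.0333 [544.9  155.72  95.22] [-0.36 -0.27 -0.58] w 0.8010241804965327 n 6414
plane tilt [0.16 0.01] x [-19.48  25.93] y [-23.13  22.11] z world 107.46958090234551
circle tool 2.8510406017303467 -0.4476211369037628 23.84417152404785 world [542.01 155.91 107.47]
```

View pics/r1.png

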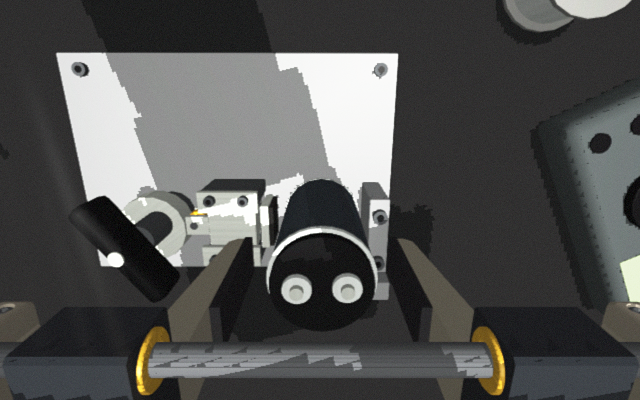

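The can stands free and upright. To be sure it's tight on the back fence, I'll back the open fingers out to the front, close them, and nudge the can low down.

Request:
play_rows --series '[10,0,0,0,0.8,25,0,0,0,0.8,25,0,0,0,0.4,5,0,10,0,0,0,0,15,0,0,0,0,0,0,0,0,0,0,0,0,0,0,0,0,0]'

```text
time_s: 12.75
tool_pos: [482.0, 170.0, 70.5]
ee_rot: [[-0.976, 0.22, 0.001], [0.22, 0.976, 0.0], [-0.001, 0.0, -1.0]]
ft_force: [-0.5, -0.0, -0.0]
gripper_width: 0.39
```

Request:
play_rows --series '[-6,0,0,0,0,-6,0,0,0,0,-5,0,0,0,0,-4,0,0,0,0,0,0,0,0,0]'

```text
time_s: 13.17
tool_pos: [503.0, 165.1, 70.5]
ee_rot: [[-0.975, 0.22, 0.001], [0.22, 0.975, 0.0], [-0.001, 0.0, -1.0]]
ft_force: [-0.9, 0.5, 0.0]
gripper_width: 0.025
```

```bash
python3 look.py n1
```

```text
13.1667 [503.05 165.13  70.49] [-0.98  0.22  0.    0.22  0.98  0.   -0.    0.   -1.  ] [  5.09  13.88 106.66  -0.01  59.39 -72.19] [-0.93  0.55  0.04] 0.025454174192646454
```

View pics/n1.png

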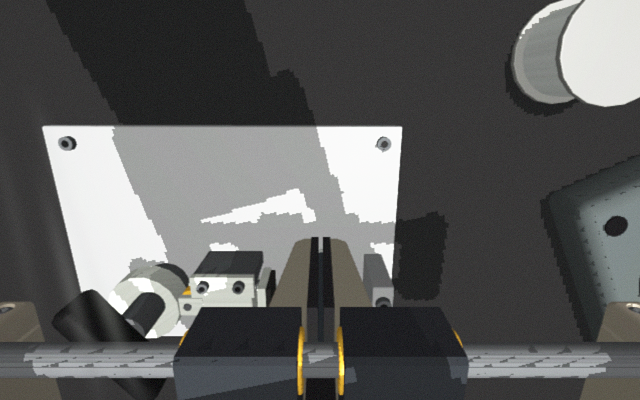

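The closed fingers are in front of the can, clear of the jaw and the side fence. Approaching in small steps.

Request:
play_rows --series '[-2,0,0,0,0,-1,0,0,0,0,-1,0,0,0,0,0,0,0,0,0]'

```text
time_s: 13.55
tool_pos: [505.7, 164.6, 70.1]
ee_rot: [[-0.976, 0.22, 0.0], [0.22, 0.976, -0.0], [-0.0, 0.0, -1.0]]
ft_force: [-0.3, 0.3, 0.5]
gripper_width: 0.003
```

Request:
play_rows --series '[-1,0,0,0,0,0,0,0,0,0]'

```text
time_s: 13.72
tool_pos: [506.6, 164.4, 70.1]
ee_rot: [[-0.976, 0.22, 0.0], [0.22, 0.976, -0.0], [-0.0, 0.0, -1.0]]
ft_force: [-0.1, -0.5, 0.6]
gripper_width: 0.006
```

Request:
play_rows --series '[-1,0,0,0,0,0,0,0,0,0]'

```text
time_s: 13.88
tool_pos: [507.5, 164.2, 70.1]
ee_rot: [[-0.976, 0.22, -0.0], [0.22, 0.976, 0.0], [0.0, 0.0, -1.0]]
ft_force: [-0.7, 0.2, 0.3]
gripper_width: 0.007
```

Request:
play_rows --series '[-1,0,0,0,0,0,0,0,0,0]'

```text
time_s: 14.05
tool_pos: [508.0, 164.1, 70.0]
ee_rot: [[-0.976, 0.22, -0.001], [0.22, 0.976, 0.0], [0.001, -0.0, -1.0]]
ft_force: [-3.5, -0.3, 2.2]
gripper_width: 0.006
```

Request:
play_rows --series '[-1,0,0,0,0,0,0,0,0,0]'

```text
time_s: 14.22
tool_pos: [508.1, 164.1, 69.9]
ee_rot: [[-0.976, 0.219, -0.004], [0.219, 0.976, 0.0], [0.004, -0.0, -1.0]]
ft_force: [-6.7, 1.9, 5.3]
gripper_width: 0.007
```

Firm contact at about 7 N, so the can sits against the back fence. I'll back off, rise, and turn the wrist for the T-bar.

Request:
play_rows --series '[8,0,0,0,0,20,0,0,0,0,5,0,-35,0,0,0,0,-35,0,0,0,0,-35,0,0.2,0,0,0,7,0.4,0,0,0,7,0.4,0,0,0,7,0.4,0,0,0,7,0.4,0,0,0,7,0.4,0,0,0,7,0.4,0,0,0,7,0.4]'

```text
time_s: 15.22
tool_pos: [477.3, 170.9, 175.1]
ee_rot: [[-0.469, 0.883, 0.001], [0.883, 0.469, -0.0], [-0.001, 0.001, -1.0]]
ft_force: [0.6, 0.8, 0.5]
gripper_width: 0.402
```

Request:
play_rows --series '[0,0,0,7,0.4,0,0,0,7,0.4,0,0,0,7,0.4,0,0,0,7,0.4,0,0,0,7,0.4,0,0,0,7,0.4,0,0,0,7,0.4,0,0,0,7,0.4,0,0,0,7,0.4,0,0,0,7,0.4,0,0,0,7,0.4,0,0,0,7,0.4]'

```text
time_s: 16.22
tool_pos: [477.3, 170.9, 175.1]
ee_rot: [[0.829, 0.559, 0.001], [0.559, -0.829, -0.0], [0.001, 0.001, -1.0]]
ft_force: [-0.7, -0.3, -0.7]
gripper_width: 0.397
```

Request:
play_rows --series '[0,0,0,7,0.4,0,0,0,4.5,0.4,0,0,0,0,0.4,0,0,0,0,0.4]'

```text
time_s: 16.55
tool_pos: [477.3, 170.9, 175.1]
ee_rot: [[0.921, 0.39, 0.001], [0.39, -0.921, -0.0], [0.001, 0.0, -1.0]]
ft_force: [-0.1, -0.4, 0.1]
gripper_width: 0.401
```

Request:
play_rows --series '[-1.8,31.2,0,0,0.4,-1.8,31.2,0,0,0.4,-1.8,31.2,0,0,0.4,-1.8,31,0,0,0.4,0,0,20,0,0.4,0,0,0,0,0.4,0,0,0,0,0.4]'

```text
time_s: 17.13
tool_pos: [517.8, 53.4, 154.1]
ee_rot: [[0.921, 0.388, -0.003], [0.388, -0.921, 0.001], [-0.003, -0.002, -1.0]]
ft_force: [-0.0, 0.2, 0.9]
gripper_width: 0.401
```

```bash
python3 look.py c1
python3 - <<'E'
from h import *
import pickle
s,p,d,C=pickle.load(open('c1.pkl','rb'))
W=cloud(C,d);L=(W-s['tool_pos'])@s['ee_rot'];z=W[...,2]
m=(z>76)&(z<90)&(abs(L[...,0])<45)&(abs(L[...,1])<18)&(p.max(2)<90)
k,lab,st,ce=cv2.connectedComponentsWithStats(m.astype(np.uint8));i=1+np.argmax(st[1:,4])
print(st[i],cv2.minAreaRect(L[lab==i][:,:2].astype(np.float32)),L[lab==i].min(0),L[lab==i].max(0))
E
```

```text
17.1333 [517.83  53.44 154.07] [ 0.92  0.39 -0.    0.39 -0.92  0.   -0.   -0.   -1.  ] [ -7.43   5.94 105.04   0.01  69.19  59.7 ] [-0.02  0.2   0.93] 0.40057154801302697
[ 311  172   18   89 1314] ((1.8468704223632812, 0.8398394584655762), (11.629918098449707, 62.90105438232422), 89.61858367919922) [-29.6   -5.    70.73] [33.29  6.73 77.9 ]
```

View pics/c1.png

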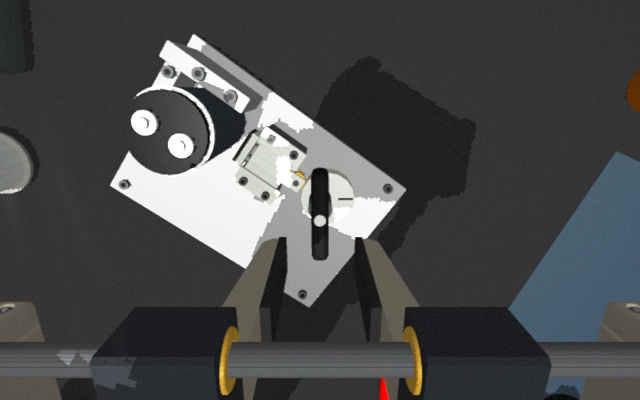

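The T-bar is centred at tool (1.8, 0.8) and aligned within 0.4°; the can stands in the corner at (172,130). Descending and gripping the bar.

Request:
play_rows --series '[1.8,0.8,25,0,0.4,0,0,25,0,0.4,0,0,16,0,0.4,0,0,10,0,0.4,0,0,0,0,0.2,0,0,0,0,0.05,0,0,0,0,0,0,0,0,0,0,0,0,0,0,0,0,0,0,0,0]'

```text
time_s: 18.02
tool_pos: [521.0, 55.2, 80.3]
ee_rot: [[0.922, 0.388, 0.001], [0.388, -0.922, 0.003], [0.002, -0.003, -1.0]]
ft_force: [-1.8, 6.2, 1.5]
gripper_width: 0.171
```

Request:
play_rows --series '[0,0,0,0,0,0,0,0,0,0,0,0,0,0,0]'

```text
time_s: 18.27
tool_pos: [521.0, 55.1, 80.4]
ee_rot: [[0.922, 0.388, 0.001], [0.388, -0.922, 0.003], [0.002, -0.003, -1.0]]
ft_force: [-1.2, 6.2, 0.2]
gripper_width: 0.172
```

```bash
python3 look.py c2
python3 - <<'E'
from h import *
import pickle
s,p,d,C=pickle.load(open('c2.pkl','rb'))
crop(p,200,200,460,400,3,'pics/c2c.png')
p,d=ctrl.read_camera('side');crop(p,250,110,370,220,5,'pics/c2s.png')
E
```

```text
18.2667 [521.03  55.15  80.36] [ 0.92  0.39  0.    0.39 -0.92  0.    0.   -0.   -1.  ] [ -7.3   12.24 107.31   0.22  60.44  59.79] [-1.16  6.19  0.25] 0.17228699374998405
```

View pics/c2c.png

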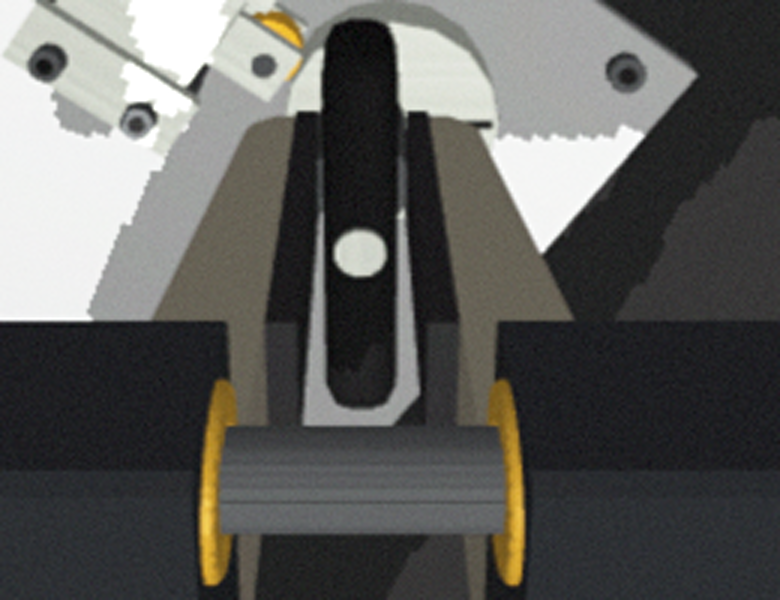

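View pics/c2s.png

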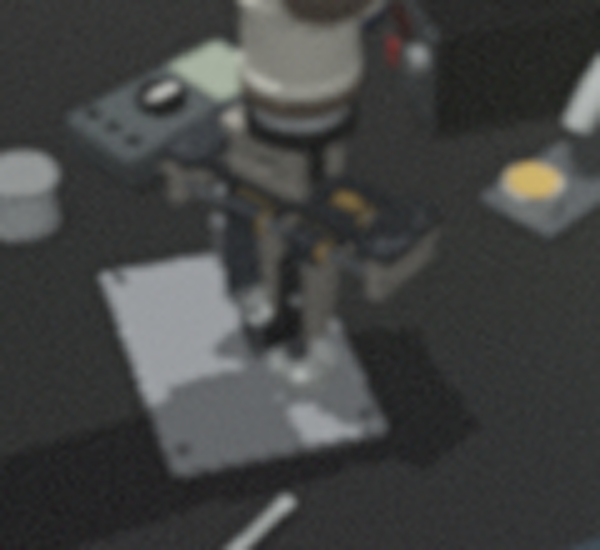

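View pics/c2.png

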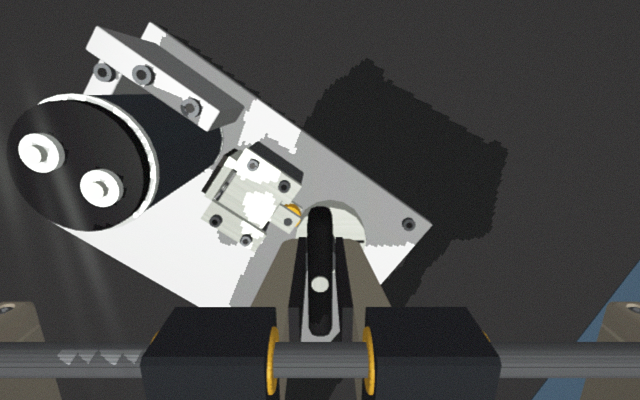

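The pads have closed on the hub below the bar: the reading is 15.8 mm and there are visible gaps beside the 12 mm bar. I'll open, rise 8 mm, and re-grip on the bar itself.

Request:
play_rows --series '[0,0,0,0,0.25,0,0,0,0,0.35,0,0,-4,0,0.35,0,0,-4,0,0.35,0,0,0,0,0.2,0,0,0,0,0,0,0,0,0,0,0,0,0,0,0,0,0,0,0,0,0,0,0,0,0,0,0,0,0,0]'

```text
time_s: 19.28
tool_pos: [520.4, 55.0, 87.4]
ee_rot: [[0.922, 0.387, -0.001], [0.387, -0.922, 0.003], [0.0, -0.004, -1.0]]
ft_force: [-2.4, 6.7, 6.5]
gripper_width: 0.127
```

```bash
python3 look.py c3
```

```text
19.2833 [520.43  54.97  87.43] [ 0.92  0.39 -0.    0.39 -0.92  0.    0.   -0.   -1.  ] [ -7.32  11.58 107.14   0.2   61.37  59.79] [-2.38  6.65  6.55] 0.1268002401691614
```

View pics/c3.png

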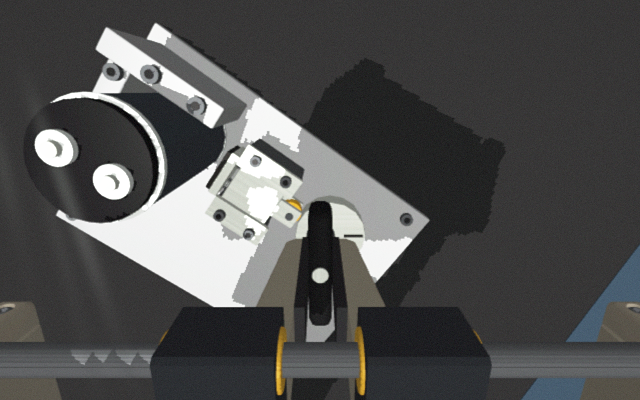

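Request:
play_rows --series '[0,-1.2,-1,0,0,0,0,0,0,0]'

```text
time_s: 19.5
tool_pos: [520.3, 55.0, 87.5]
ee_rot: [[0.922, 0.388, 0.0], [0.388, -0.922, 0.001], [0.001, -0.001, -1.0]]
ft_force: [3.3, 4.6, -4.6]
gripper_width: 0.128
```

Request:
play_rows --series '[0.5,-0.5,0.5,-5,0,0,0,0,-6,0,0,0,0,-6,0,0,0,0,-6,0,0,0,0,-6,0,0,0,0,-6,0]'

```text
time_s: 20.0
tool_pos: [519.9, 55.7, 87.5]
ee_rot: [[0.529, 0.849, -0.002], [0.849, -0.529, 0.002], [0.0, -0.003, -1.0]]
ft_force: [-2.8, 4.1, 2.2]
gripper_width: 0.13
```

Request:
play_rows --series '[0,0,0,-6,0,0,0,0,-6,0,0,0,0,-6,0,0,0,0,-6,0,0,0,0,-6,0,0,0,0,-6,0,0,0,0,-6,0,0,0,0,-6,0,0,0,0,-6,0]'

```text
time_s: 20.75
tool_pos: [518.7, 55.8, 87.4]
ee_rot: [[-0.376, 0.927, -0.005], [0.927, 0.376, 0.002], [0.004, -0.004, -1.0]]
ft_force: [-6.2, 4.3, 7.1]
gripper_width: 0.128
```

Request:
play_rows --series '[0,0,0,-6,0,0,0,0,-6,0,0,0,0,-6,0,0,0,0,-6,0,0,0,0,0,0]'

```text
time_s: 21.17
tool_pos: [518.2, 55.5, 87.4]
ee_rot: [[-0.72, 0.694, -0.007], [0.694, 0.72, 0.001], [0.006, -0.004, -1.0]]
ft_force: [-8.7, 4.3, 8.2]
gripper_width: 0.127
```

```bash
python3 look.py c4; python3 -c "
from h import *
s=ctrl.get_state();print(np.degrees(np.arctan2(s['ee_rot'][1,0],s['ee_rot'][0,0])),s['wrist_torque'])"
```

```text
21.1667 [518.16  55.49  87.41] [-0.72  0.69 -0.01  0.69  0.72  0.    0.01 -0.   -1.  ] [ -7.19  11.52 107.22  -0.    61.66 -53.27] [-8.67  4.33  8.17] 0.12710479113093687
135.90512918488824 [0.43 1.57 0.11]
```

View pics/c4.png

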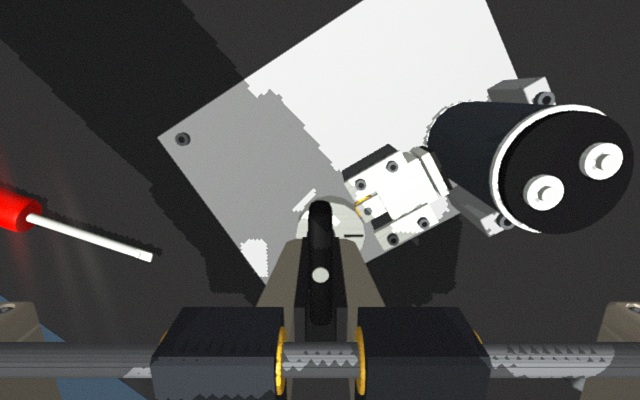

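Request:
play_rows --series '[0.7,-0.7,-0.7,-6,0,0,0,0,-6,0,0,0,0,-6,0,0,0,0,-6,0,0,0,0,-4,0,0,0,0,-3.3,0,0,0,0,0,0,0,0,0,0,0]'

```text
time_s: 21.88
tool_pos: [517.7, 54.9, 87.5]
ee_rot: [[-0.975, 0.223, -0.005], [0.223, 0.975, -0.0], [0.005, -0.002, -1.0]]
ft_force: [-5.1, 0.1, 0.6]
gripper_width: 0.13
```

```bash
python3 look.py c5; python3 -c "
from h import *
s=ctrl.get_state();print(np.degrees(np.arctan2(s['ee_rot'][1,0],s['ee_rot'][0,0])),s['wrist_torque'])"
```

```text
21.8833 [517.71  54.85  87.47] [-0.97  0.22 -0.01  0.22  0.97 -0.    0.01 -0.   -1.  ] [ -7.23  11.39 107.37  -0.07  61.54 -84.32] [-5.05  0.14  0.63] 0.1301893390088222
167.11500770065405 [0.05 0.78 0.12]
```

View pics/c5.png

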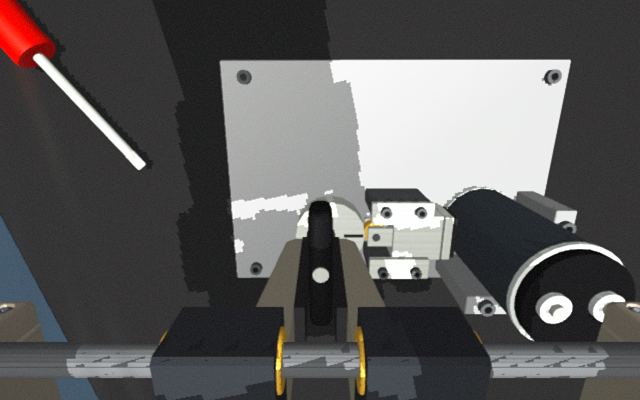

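The mark at (353,236) now points at the roller, and the tool is at 167.1° against a target of 167.2°. I'll let go, rise and inspect.

Request:
play_rows --series '[0,0,0,0,0.2,0,0,0,0,0.35,0,0,0,0,0.35,0,0,-10,0,0.35,0,0,-35,0,0.35,0,0,-35,0,0.35,0,0,-30,0,0.35,-30,15,0,0,0.35,-25,15,0,0,0.35,0,0,0,0,0.35,0,0,0,0,0.35]'

```text
time_s: 22.85
tool_pos: [580.8, 72.1, 198.8]
ee_rot: [[-0.975, 0.223, 0.0], [0.223, 0.975, -0.0], [-0.0, -0.0, -1.0]]
ft_force: [-0.4, -0.6, 0.2]
gripper_width: 0.349
```

```bash
python3 look.py f1
python3 - <<'E'
from h import *
import pickle
s,p,d,C=pickle.load(open('f1.pkl','rb'))
crop(p,160,20,480,240,2.5,'pics/f1c.png')
th=np.radians(-12.82);R=np.array([[np.cos(th),-np.sin(th)],[np.sin(th),np.cos(th)]]);t=np.array([544.03,158.72])
W=cloud(C,d);F=(W[...,:2]-t)@R;z=W[...,2]
m=(z>76)&(z<90)&(abs(F[...,0])<40)&(abs(F[...,1]+108)<40)&(p.max(2)<100)
k,lab,st,ce=cv2.connectedComponentsWithStats(m.astype(np.uint8));i=1+np.argmax(st[1:,4])
q=F[lab==i];print('bar',cv2.minAreaRect(q.astype(np.float32)),cv2.fitLine(q.astype(np.float32),cv2.DIST_HUBER,0,.01,.01).ravel())
v,u=np.indices(z.shape)
m=(z>100)&(z<112)&(abs(F[...,0])<40)&(abs(F[...,1])<40)&(v<240)
q=W[m];f=F[m];print('can top',len(q),np.percentile(f,[.5,99.5],axis=0),np.median(q[:,2]))
m2=m&(abs(z-np.median(q[:,2]))<3);(cx,cy),r=cv2.minEnclosingCircle(F[m2].astype(np.float32));print('circle',cx,cy,r)
A=np.c_[F[m2],np.ones(m2.sum())];c,*_=np.linalg.lstsq(A,z[m2],rcond=None);print('tilt',np.degrees(np.arctan(c[:2])))
# plate front edge & left edge check
E
```

```text
22.85 [580.78  72.11 198.78] [-0.97  0.22  0.    0.22  0.97 -0.   -0.   -0.   -1.  ] [ -4.74  12.44  92.37  -0.01  75.17 -81.88] [-0.4  -0.56  0.25] 0.3491187647719139
bar ((-0.5673980712890625, -108.15653991699219), (63.238128662109375, 12.187811851501465), 0.346563458442688) [   1.      0.     -2.45 -107.55]
can top 4105 [[-25.47 -24.7 ]
 [ 22.23  22.29]] 107.3662894789833
circle -0.9813070893287659 -0.23234471678733826 23.71332359313965
tilt [0.14 0.11]
```

View pics/f1.png

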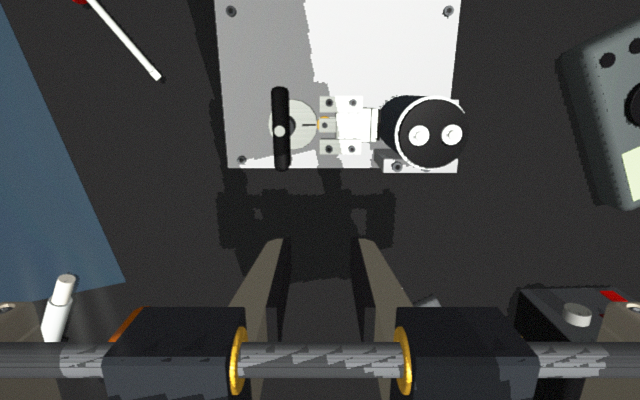

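View pics/f1c.png

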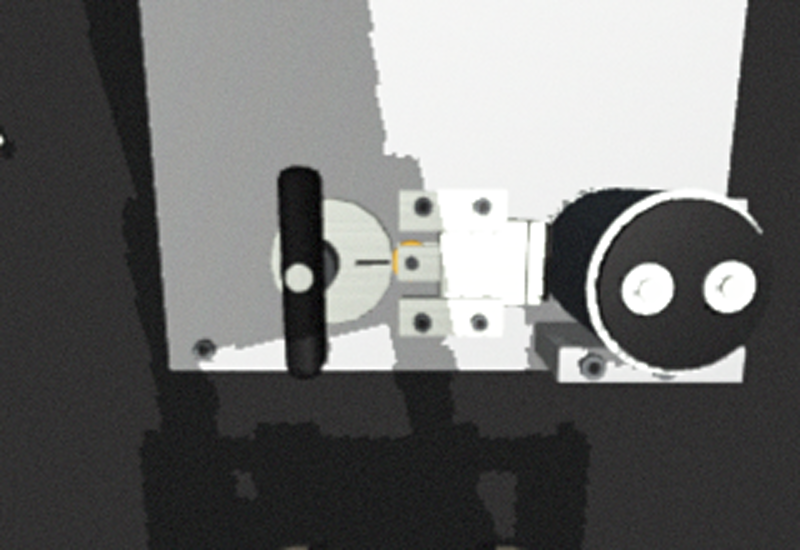

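The T-bar lies along the fixture's x within 0.35°, the mark points at the roller, and the pad is against the can. One last check that the bystanders haven't moved, then hand in.

Run:
```python
from h import *
p,d=ctrl.read_camera('scene');cv2.imwrite('pics/fin.png',p[:,:,::-1])
a=np.load('scene0rgb.npy');df=(cv2.absdiff(a,p).max(2)>60).astype(np.uint8)
q=p.copy();q[df>0]=[255,255,0];cv2.imwrite('pics/findiff.png',q[:,:,::-1])
print(ctrl.get_state()['time_s'])
```

```text
22.95
```

View pics/fin.png

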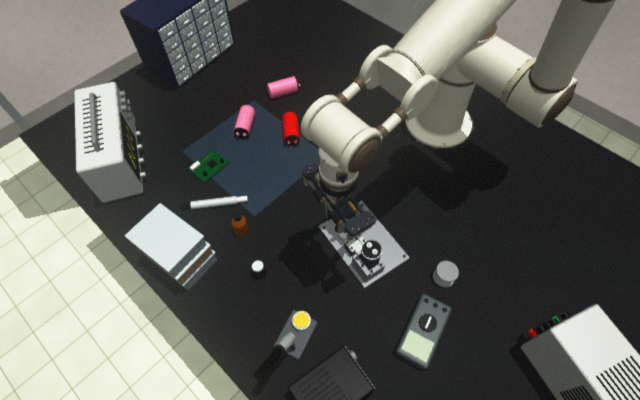

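View pics/findiff.png

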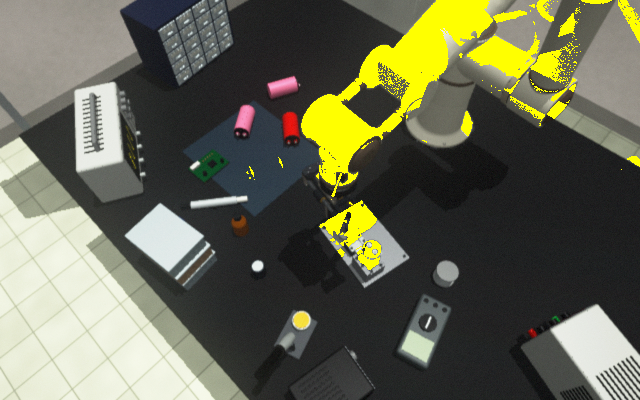

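Before/after differences show only at the arm, the fixture and the can's old place at (266,169). The screwdriver is hidden by the arm in this view, but the wrist view shows it lying undisturbed at (120,40).

```bash
python3 -c "
from station import ctrl
print(ctrl.hand_in())"
```

```text
the job is handed in; nothing more can be done
None
```

The can is standing upright, terminals up, in the fixture corner against the back fence, clamped by the cam. I handed the job in at about 23 s of the 61 s allowed.

- **Standing the can up:** I gripped it at the very end by its terminals and relaxed the grip so it swung down to hang upright. I set it on the bench, re-gripped it centred, and put it in the corner. A closed-finger nudge of about 7 N seated it on the back fence.
- **Clamping:** I turned the T-bar about 144°, from roughly 0.62 rad to the high point. My first grip on the bar had closed on the hub, so I re-gripped it 8 mm higher.

Last checks from the wrist camera, after letting go:

| Check | Result |
|---|---|
| Can tilt | about 0.1° |
| Can top height | 107.4 mm (108 expected) |
| Can centre, fixture axes | about (-1.0, -0.2) mm from the seat |
| T-bar against fixture x | within 0.35° |
| Cam mark | points at the roller |
| Spring pad | against the can |

- **Position uncertainty:** The -1.0 mm in x could be a small gap at the back fence. I think it is mostly camera error, because fixture features measured the same way read about 0.6 mm off in the same direction.
- **Not measured directly:** I had no reading of the pad's compression, so the grip is judged from the cam angle and from seeing the pad touch the can.
- **Other things on the bench:** The before-and-after pictures show no change in them. The screwdriver was hidden by the arm in the last scene picture. In the final wrist view it lay undisturbed by eye, but I did not measure it.

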